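# Gauge a bushing sleeve on a sprung pin and sort it

### The arm

A 6-joint arm with a two-finger parallel gripper is mounted at the origin on the work surface. World frame = base frame: x ahead of the robot, y to its left, z up, the work surface at z = 0. Lengths are in mm, angles in rad, forces in N, time in s.
With the tool pointing down it reaches from about 375 to 925 mm from the base axis. Payload 5.7 kg.
Tool frame: the origin (TCP) lies between the finger pads; the fingertips stand 8 mm ahead of it and the grasp point (between the pads) lies 11 mm behind it (manip.tcp_to_tips is the distance from the TCP to the fingertips, in mm); z points along the fingers, y is the line along which they close (so a half turn about z gives the same grasp; the last joint's range is limited). The gripper opens to 85 mm and grips with 20 to 120 N. Pads are 22 mm wide; open, the fingers measure 114 mm over their backs; the gripper's body (76 mm by 85 mm) begins 54 mm behind the grasp point. The pads swing forward as they close: fully open they stand 13 mm farther back than shut.
Start: joints at [-0.115, 0.359, 1.51, -0, 1.272, -0.115], TCP at [599.97, -0.004, 239.267] pointing down, gripper open.
Joint ranges: [-2.97, 2.97], [-1.01, 2.36], [0.21, 2.38], [-0.96, 4.11], [0.2, 2.71], [-2.98, 2.98]. Speed limits (rad/s): [2.39, 2.39, 3.14, 3.14, 3.14, 3.14].

### API

Orientations are given as [roll, pitch, yaw] about the fixed x, y, z axes, in that order (R = Rz(yaw) Ry(pitch) Rx(roll)).
In Python, from cell import manip gives the robot as it stands.
- The arm moves only by the shell command python3 -m creep 'ROWS' [FORCE]. ROWS is JSON, a list of rows, each a list of 3 entries, a list of its own where there are three numbers: the shift along the world's x, y, z in mm, then the turn, a rotation vector about the world's x, y, z in rad, then the closure, from 0 (fully open) to 1 (shut). In form: [[[tx, ty, tz], [wx, wy, wz], grip], ...]. A call has 1 to 5 rows; each row shifts and turns the commanded pose from where the row before left it; what a row does not reach is not made up. A row lasts 1/12 s, in which the tool goes at most 41.7 mm and 7.16 degrees, less where a joint would pass 70% of its speed; a pose out of reach is approached as far as the arm can. A call with a gripper value outside its range is refused whole. The fingers move at their own pace and stop on an object; FORCE is the grip in N (left out, the last holds). Time passes only in rows, so rows that do not move let the fingers close. It gives the time, the measured TCP pose, the force, the opening and the grip force at its end, in the units of the state.
- manip.sense(): the state, without advancing time (a new reading comes with each control period).
- manip.get_image(name): name is "scene" or "side" or "wrist"; returns a dict with "img" (384x512x3 uint8, red, green, blue), "z_map" (384x512 float32, mm along the optical axis (not along the pixel's ray), 0 where there is no reading), "fx", "fy", "cx", "cy" (pixels), "eye" and "rotation" of the camera in the world. Camera axes: x right, y up, looking along -z (the intrinsics and any distortion apply to the point x, -y, -z); pixel columns grow to the right and rows downward; lengths in mm; the calibration is good to about 2 mm. The wrist camera is an equidistant fisheye: a pixel r from the principal point sees the ray r / f radians off the axis. A picture is of the moment at which its call begins.
- manip.hand_in(): hands the job in; it is judged then, once.
Trained networks look in a picture, given as the dict that the camera call returned (one of the last four; its "shot" number tells which), for a name from the list of things; names that differ only in an ending like _2 or _b are one class to them, and where a whole thing is asked for, a point or a joint stands for the part that bears it (a point fixed in the world has none). Each returns a list of dicts, best first, with "conf" (0 to 1); they miss things now and then, are a little off and sometimes report something else, mostly with a low value. They report only what shows in the picture. A call takes as long as a camera call.
- manip.look_for(picture, thing): "point" ([column, row] in pixels, amid what is visible of it).
- manip.cut_out(picture, thing): "pixels" (384x512 bool, what is visible of it) and "point" ([column, row] in pixels, amid what is visible of it).
The state is a dict: "time": time; "q": joint angles; "dq": joint speeds; "joint_efforts": joint torques, N m; "tool_pos": TCP position; "tool_rot": TCP orientation; "force": force on the tool from outside, world axes, zero at the start; "ft_torque": the same for the moment, N m; "gripper_width": opening from 0.0 (shut) to 1.0 (fully open); "grip_force": force on a finger pad.
Only numpy, scipy, OpenCV 4.12 (cv2) and the standard library are available. Lean on these libraries where they do the work, as an engineer would, in place of code of your own. Each camera call takes 0.05 s, during which the arm holds its last target. There are 200 camera calls.

### The job

Test the bushing sleeve that stands between the gauge's rails: slide it along the rails onto the gauge pin until it is either fully home against the pin's shoulder or stuck at the pin's nose with the sprung head just giving way by a few millimetres, and never press so hard that the head is driven back to its stop. Then draw it back off the pin and out of the rails, and slide it fully into the middle of the plain bay if it went home, or of the bay with the upright posts if it did not. Keep the sleeve upright and on the mat all the time (no lifting), and leave the waiting sleeve and the other things alone.

Things in the scene. Friction and masses are not known exactly. Their poses are not given: they have to be found in the camera images.
- gauge: fixed gauge; origin on the mat under the shoulder (head at rest); x along the pin, nose to shoulder, away from the robot; y left. Two steel rails along x from -130 mm (open end, robot side) to +30 mm, 14 mm high, 12 thick, 68 mm clear between. Grey housing from x = 38 mm on, 64 mm high, its knob 76 mm.
- head_face (a point): centre of the shoulder, a disc 48 mm across on the sprung head, 34 mm above the mat. The steel gauge pin sticks out of it to -x: 24 mm across, 45 mm long, the last 10 mm tapering to a 12 mm nose. A sleeve that is home has its +x end against the shoulder.
- head (a joint): how far the sprung head (pin and shoulder together) is pushed back along +x, in m: 0 at rest, stop at 0.020. The spring takes 2 N to start and about 9 N at 18 mm.
- sleeve_1: aluminium bushing sleeve, 0.45 kg: foot 122 (x) x 64 x 10 mm; on it a tube with a through bore along x, 48 mm across, from x = -9 to +61 mm, axis 34 mm up; and an upright lip at x = -61 to -53 mm, 50 mm wide, top 35 mm up; the 44 mm between lip and tube is open. Origin: foot's centre, underside; +x faces the pin. One of the two sleeves starts between the rails, to be tested.
- sleeve_2: sleeve of the same outside shape, sizes, frame and mass as sleeve_1. One of the two has a 28 mm bore (fits), the other 21 mm (too tight); the names do not tell which, nor which of them starts between the rails. The one that does not start there waits to the left of the rails and is left alone.
- pass_bay: plain bay, for a sleeve that fits. Two fences along y (120 mm long, 10 thick, 16 high) at x = -90 and +90 mm, 170 mm clear, open at both y ends: a sleeve slides in along y. Origin: bay's middle, on the mat; axes nearly the gauge's. The two bays lie left and right of the open space before the rails, either way round.
- scrap_bay: bay with an upright round post (16 mm across, 45 mm high) at each of its four fence ends, for a sleeve that does not fit. Two fences along y (120 mm long, 10 thick, 16 high) at x = -90 and +90 mm, 170 mm clear, open at both y ends: a sleeve slides in along y. Origin: bay's middle, on the mat; axes nearly the gauge's. 
- setting_block: steel block 75 x 50 x 25 mm with three holes, lying to the right of the rails; bystander; origin: centre of underside
- collar: brass ring, 60 mm across, 16 mm high, lying flat to the right of the gauge; bystander; origin: centre of underside
- screwdriver: screwdriver lying at the right of the table; bystander
- wrench: wrench lying at the right of the table; bystander
- brush: brush lying at the left of the table; bystander
- oil: small white oil bottle, 44 mm across, 110 mm high, standing far left; bystander

How it is judged (in metres and radians):
On the way:
1. the sleeve is tested on the pin: the good one home within 4 mm of the shoulder, or the tight one stuck at the nose with the head pushed back at least 2 mm (((x of sleeve_1 in the frame of head_face between -0.065 and -0.05 m and y of sleeve_1 in the frame of gauge between -0.006 and 0.006 m) or (value of joint head above 0.002 m and x of sleeve_2 in the frame of head_face between -0.112 and -0.086 m and y of sleeve_2 in the frame of gauge between -0.006 and 0.006 m))), for 0.15 s.
At the end, for the whole second after the job is handed in: The tested sleeve stands upright, at rest on the mat, in the bay that its test calls for (good: plain bay, tight: bay with posts), its middle within 30 mm (across the fences) and 32 mm (along them) of the bay's middle; the waiting sleeve is within 12 mm of where it was (((x of sleeve_1 in the frame of pass_bay between -0.03 and 0.03 m and y of sleeve_1 in the frame of pass_bay between -0.032 and 0.032 m and angle between sleeve_1's own z axis and vertical below 0.1 rad and height (world z) of sleeve_1 below 0.004 m and linear speed of sleeve_1 below 0.02 m/s and distance of sleeve_2 from where it was at the start of the episode below 0.012 m) or (x of sleeve_2 in the frame of scrap_bay between -0.03 and 0.03 m and y of sleeve_2 in the frame of scrap_bay between -0.032 and 0.032 m and angle between sleeve_2's own z axis and vertical below 0.1 rad and height (world z) of sleeve_2 below 0.004 m and linear speed of sleeve_2 below 0.02 m/s and distance of sleeve_1 from where it was at the start of the episode below 0.012 m))); the robot touches nothing.
It fails at once if the sprung head is driven back to its stop (beyond 18 mm) (value of joint head above 0.018 m).
It fails at once if a sleeve is lifted more than 15 mm or tipped over (height (world z) of any of sleeve_1, sleeve_2 above 0.015 m or angle between any of sleeve_1, sleeve_2's own z axis and vertical above 0.5 rad).
It fails at once if both sleeves are moved (the waiting sleeve disturbed by more than 12 mm) (distance of each of sleeve_1, sleeve_2 from where it was at the start of the episode above 0.012 m).
It fails at once if another thing on the table is moved by more than 20 mm (distance of any of setting_block, collar, screwdriver, wrench, brush, oil from where it was at the start of the episode above 0.02 m).
It also fails if it takes over 48 s, if anything falls off the work surface, if the arm or the gripper's body presses on something with over 40 N, if the wrist force passes 120 N, or if a joint passes its speed limit or range.

## Working session

There is one attempt and no reset: what is moved stays moved. The work goes in short steps, Python scripts to look and compute and a shell command to move; the robot and the scene stay as the last step left them, time stands still between calls to the robot, and variables do not carry over. Pictures are saved under pics/ and viewed, at most 10 in all, crops included, and the job is handed in when it is done.

```bash
mkdir -p pics; ls
cat > h.py <<'E'
import numpy as np, cv2
from cell import manip
def pts(p):
    z=p["z_map"]; v,u=np.mgrid[0:z.shape[0],0:z.shape[1]]
    P=np.stack([(u-p["cx"])/p["fx"]*z,-(v-p["cy"])/p["fy"]*z,-z],-1)
    W=P@np.array(p["rotation"]).T+np.array(p["eye"]); W[z<=0]=np.nan
    return W
def save(p,n): cv2.imwrite("pics/"+n+".png",p["img"][...,::-1])
E
python3 - <<'E'
from h import *
np.set_printoptions(precision=1,suppress=True)
a=manip.get_image("scene"); b=manip.get_image("side")
cv2.imwrite("pics/a.png",np.hstack([a["img"],b["img"]])[:,:,::-1][:, :])
im=np.vstack([cv2.resize(x["img"],(800,600))[None] for x in (a,b)])
for i,n in enumerate("ab"): cv2.imwrite(f"pics/{n}.png",im[i][...,::-1])
for n,p in(("scene",a),("side",b)):
    W=pts(p); np.save(n+".npy",W); print(n,p["eye"],p["fx"])
    for t in ["gauge","head_face","sleeve_1","pass_bay","scrap_bay","setting_block","collar","oil"]:
        for d in manip.cut_out(p,t)[:3]:
            Q=W[d["pixels"]]; Q=Q[~np.isnan(Q[:,0])]
            if len(Q): print(t,round(d["conf"],2),np.round(d["point"]),len(Q),np.median(Q,0),np.percentile(Q,2,axis=0),np.percentile(Q,98,axis=0))
print(manip.sense())
E
```

```text
picsTraceback (most recent call last):
  File "<stdin>", line 8, in <module>
  File "h.py", line 6, in pts
    W=P@np.array(p["rotation"]).T+np.array(p["eye"]); W[z<=0]=np.nan
      ~~~~~~~~~~~~~~~~~~~~~~~~~~~^~~~~~~~~~~~~~~~~~~
ValueError: operands could not be broadcast together with shapes (384,512) (3,)
```

```bash
python3 - <<'E'
from h import *
a=manip.get_image("side"); print({k:v for k,v in a.items() if k not in("img","z_map")})
E
sed -i 's/np.array(p\["rotation"\]).T/rot(p["rotation"]).T/; 2a from scipy.spatial.transform import Rotation as Ro\ndef rot(r): return Ro.from_euler("xyz",r).as_matrix() if np.size(r)==3 else np.array(r)' h.py
python3 - <<'E'
from h import *
np.set_printoptions(precision=1,suppress=True)
a=manip.get_image("scene"); b=manip.get_image("side")
for p,n in ((a,"a"),(b,"b")): cv2.imwrite(f"pics/{n}.png",cv2.resize(p["img"],(800,600))[...,::-1])
for n,p in(("scene",a),("side",b)):
    W=pts(p); np.save(n+".npy",W); print(n,p["eye"],p["fx"])
    for t in ["gauge","head_face","sleeve_1","pass_bay","scrap_bay","setting_block","collar","oil"]:
        for d in manip.cut_out(p,t)[:3]:
            Q=W[d["pixels"]]; Q=Q[~np.isnan(Q[:,0])]
            if len(Q): print(t,round(d["conf"],2),np.round(d["point"]),len(Q),np.median(Q,0),np.percentile(Q,2,axis=0),np.percentile(Q,98,axis=0))
print(manip.sense())
E
```

```text
{'fx': 442.74379369233685, 'fy': 442.74379369233685, 'cx': 255.44256244408544, 'cy': 187.8272644953734, 'eye': array([  345.81021701, -1061.88362047,   926.84211263]), 'rotation': array([ 0.89113215, -0.00104094, -0.21056016]), 'shot': 3}
scene [1314.7 -643.5  891.1] 432.8875601308084
gauge 0.74 [294. 249.] 2026 [788.5 -65.9  27.4] [ 609.8 -113.4   -2.1] [839.7  13.9  70.7]
head_face 0.54 [283. 230.] 193 [730.4 -45.   43.9] [689.7 -65.7  32. ] [744.9 -25.3  57.3]
sleeve_1 0.7 [319. 218.] 865 [748.6  62.7  24.6] [670.8  39.7   1.7] [793.5 107.   56.9]
sleeve_1 0.68 [268. 214.] 772 [621.9 -25.2  27.7] [542.4 -50.1   1.6] [665.1  20.3  57.1]
pass_bay 0.78 [213. 231.] 469 [ 554.9 -138.     9.7] [ 374.8 -209.5   -3.3] [584.5 -61.8  16.7]
scrap_bay 0.69 [299. 196.] 408 [634.8 147.3  13.2] [460.9  76.8  -0.3] [664.  227.   43.7]
setting_block 0.7 [245. 242.] 532 [ 676.8 -147.5   21.9] [ 633.9 -170.4   -0.1] [ 707.  -118.4   26.1]
collar 0.83 [210. 258.] 291 [ 624.8 -236.1   11.9] [ 595.3 -261.9   -2. ] [ 649.4 -209.7   16.9]
collar 0.46 [302. 193.] 472 [634.5 153.5  14. ] [458.5  76.8   0.3
[... 961 characters left out ...]
 77.    4.9] [662.5 230.2  46.4]
setting_block 0.77 [297. 222.] 445 [ 663.8 -152.5   23.7] [ 628.2 -171.     2.8] [ 700.8 -117.1   29.2]
collar 0.53 [285. 248.] 282 [ 616.9 -236.8   14.6] [ 589.6 -261.7   -0. ] [ 643.4 -206.7   19.5]
oil 0.59 [254. 127.] 124 [658.2 395.6  29.8] [556.7 -16.3  -1.1] [691.6 462.8 301.6]
{'time': 1.05, 'q': array([-0.1,  0.4,  1.5, -0. ,  1.3, -0.1]), 'dq': array([-0.,  0.,  0., -0., -0.,  0.]), 'joint_efforts': array([  0. , -52.8, -27.9,  -0. ,   0. ,   0. ]), 'tool_pos': array([600. ,  -0. , 239.3]), 'tool_rot': array([-3.1,  0. ,  1.6]), 'force': array([0.6, 0.2, 0.3]), 'ft_torque': array([0., 0., 0.]), 'grip_force': 0.0, 'gripper_width': 1.0010327713441123}
```

View pics/a.png

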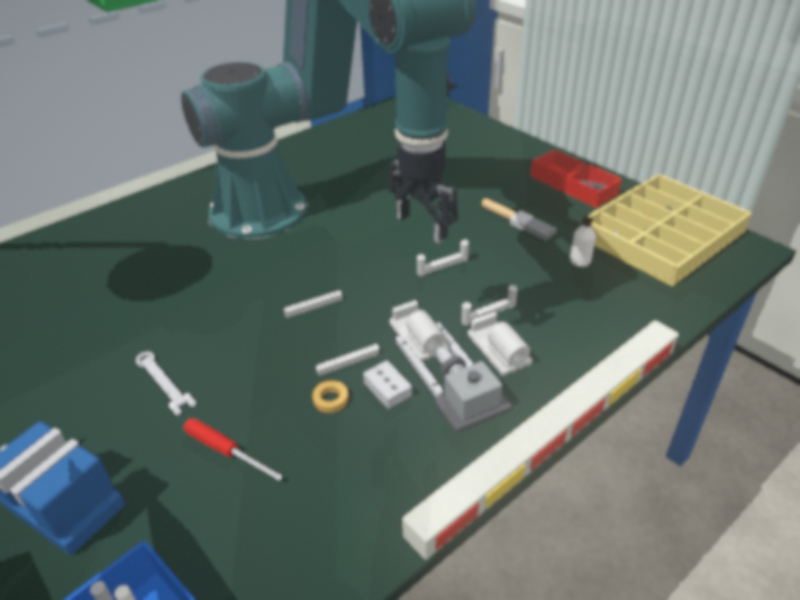

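View pics/b.png

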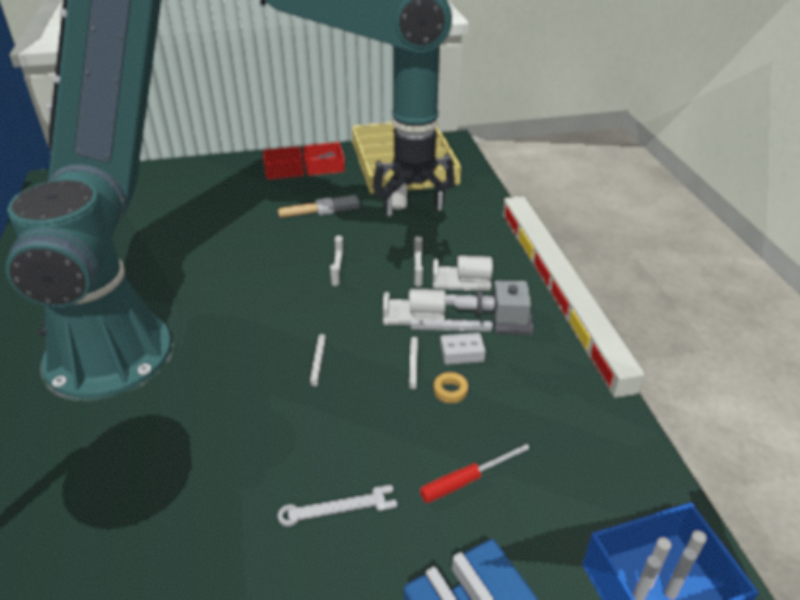

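Scene (a): the tested sleeve stands between the rails at about (425,330), gauge at (470,390), waiting sleeve at (498,340), plain bay on the right (315,300)/(347,360), posts bay on the left (443,258)/(490,303). Side (b) agrees with that: rails' sleeve at (415,308). Next I look with the wrist camera.

```bash
cat >> h.py <<'E'
def wpts(p):
    z=p["z_map"]; v,u=np.mgrid[0:z.shape[0],0:z.shape[1]].astype(float)
    x=(u-p["cx"])/p["fx"]; y=(v-p["cy"])/p["fy"]; r=np.hypot(x,y)+1e-9
    t=np.where(r<1.5,np.tan(np.minimum(r,1.5)),np.nan)/r
    P=np.stack([x*t*z,-y*t*z,-z],-1)
    W=P@rot(p["rotation"]).T+np.array(p["eye"]); W[z<=0]=np.nan
    return W
E
python3 - <<'E'
from h import *
np.set_printoptions(precision=1,suppress=True)
a=manip.get_image("wrist"); cv2.imwrite("pics/w1.png",cv2.resize(a["img"],(800,600))[...,::-1])
W=wpts(a); np.save("w1.npy",W); print(a["eye"],a["rotation"],a["fx"])
for t in ["gauge","head_face","sleeve_1","pass_bay","scrap_bay"]:
        for d in manip.cut_out(a,t)[:3]:
            Q=W[d["pixels"]]; Q=Q[~np.isnan(Q[:,0])]
            if len(Q): print(t,round(d["conf"],2),np.round(d["point"]),len(Q),np.median(Q,0),np.percentile(Q,2,axis=0),np.percentile(Q,98,axis=0))
E
```

```text
[600.4  76.3 373.6] [-0.3 -0.  -0. ] 297.3186396354542
gauge 0.79 [375. 203.] 8511 [752.9 -37.4  38.7] [604.2 -91.8  -0.1] [826.3  27.8  73.8]
gauge 0.5 [258. 171.] 5209 [603.5  -2.5  34.3] [544.3 -34.5   7.9] [660.7  29.4  57.8]
head_face 0.86 [355. 198.] 1483 [721.6 -33.9  44.3] [681.3 -58.   22.5] [754.  -19.3  57.6]
sleeve_1 0.81 [359. 105.] 5108 [722.9  78.7  31.4] [667.   43.9   7.9] [784.8 117.6  57.9]
sleeve_1 0.59 [257. 172.] 5096 [602.5  -2.3  34.2] [545. -34.   8.] [659.8  29.5  57.9]
pass_bay 0.61 [267. 306.] 881 [ 618.1 -224.3   14.8] [ 590.8 -255.7   -0.3] [ 646.  -200.9   16.7]
pass_bay 0.6 [117. 250.] 1210 [ 408.3 -119.7   15.2] [ 380.1 -199.5    0.7] [582.8 -51.6  16.9]
```

View pics/w1.png

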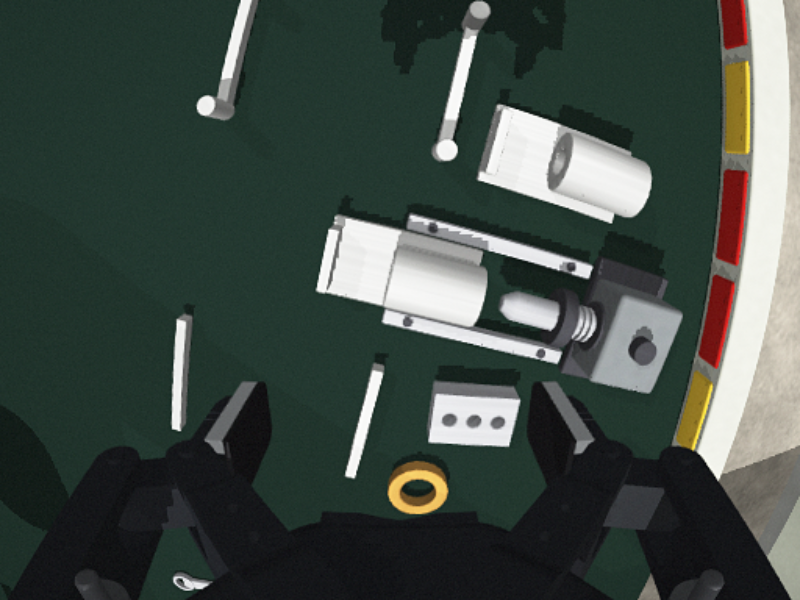

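Wrist view: tested sleeve with its lip at (328,255) and tube at (437,285), pin nose at (503,305), shoulder (570,315), rails at (500,245) and (470,335), plain bay fences at (180,370)/(365,420), posts bay fences at (230,60)/(460,80). Everything needed is seen, so now I fit the poses.

```bash
cat > fit.py <<'E'
from h import *
np.set_printoptions(precision=1,suppress=True)
def rect(W,zlo,zhi,box,tag):
    Q=W.reshape(-1,3); Q=Q[~np.isnan(Q[:,0])]
    x0,x1,y0,y1=box
    Q=Q[(Q[:,2]>zlo)&(Q[:,2]<zhi)&(Q[:,0]>x0)&(Q[:,0]<x1)&(Q[:,1]>y0)&(Q[:,1]<y1)]
    # largest blob, 1 mm raster
    H=np.zeros((int(y1-y0)+2,int(x1-x0)+2),np.uint8); H[(Q[:,1]-y0).astype(int),(Q[:,0]-x0).astype(int)]=1
    H=cv2.morphologyEx(H,cv2.MORPH_CLOSE,np.ones((5,5)))
    n,l,s,c=cv2.connectedComponentsWithStats(H)
    for k in range(1,n):
        if s[k,4]<150: continue
        q=Q[l[(Q[:,1]-y0).astype(int),(Q[:,0]-x0).astype(int)]==k]
        (cx,cy),(w,h),an=cv2.minAreaRect(q[:,:2].astype(np.float32))
        d=np.linalg.svd(q[:,:2]-q[:,:2].mean(0),full_matrices=False)[2][0]
        print(tag,"c",np.array([cx,cy]),"wh",np.array([w,h]),"ang",round(an,1),"pca",round(np.degrees(np.arctan2(d[1],d[0])),1),"z",np.median(q[:,2]).round(1),len(q))
E
python3 - <<'E'
from fit import *
W=np.load("w1.npy")
rect(W,10.5,18,(590,790,-110,50),"rails")
rect(W,10.5,19,(360,620,-220,-40),"pass")
rect(W,10.5,60,(420,690,60,300),"scrap")
rect(W,31,38,(530,570,-40,60),"lip")
rect(W,52,60,(570,690,-60,50),"tube")
rect(W,30,60,(660,800,-80,0),"pin/head")
rect(W,61,70,(720,850,-120,0),"housing")
rect(W,31,38,(650,700,60,120),"lip2")
E
```

```text
rails c [753.9 -91.6] wh [20.8 38.7] ang 23.1 pca -71.7 z 11.6 136
rails c [666.1 -65.6] wh [ 13.2 157.5] ang 75.8 pca -14.6 z 13.6 1038
rails c [777.9 -16.8] wh [40.6 21.7] ang 76.1 pca -125.7 z 11.8 208
rails c [683.4   5.4] wh [ 26.5 159.6] ang 76.1 pca -12.5 z 13.7 1297
pass c [ 605.1 -210.1] wh [33.9 14.6] ang 23.0 pca -149.5 z 15.1 140
pass c [ 567.5 -151.9] wh [120.1  11.4] ang 75.3 pca -104.6 z 15.5 517
pass c [ 393.3 -107.1] wh [120.5  11.3] ang 76.0 pca -104.5 z 15.4 505
pass c [604.3 -49.5] wh [12.5 33.8] ang 76.1 pca -14.7 z 13.7 241
scrap c [677.4  93.2] wh [64.4 26.3] ang 86.9 pca -99.4 z 34.0 487
scrap c [645.6 139.7] wh [123.6  15.7] ang 77.4 pca -102.9 z 16.4 1046
scrap c [467.1 169.2] wh [102.6  15.3] ang 79.0 pca -101.4 z 16.0 798
lip c [546.2   5. ] wh [49.7  8.2] ang 76.0 pca -104.1 z 34.6 289
tube c [626.9 -14.6] wh [31.7 69.4] ang 75.5 pca -14.0 z 56.0 1548
pin/head c [736.4 -28.1] wh [ 76.2 103.1] ang 61.1 pca 173.7 z 44.9 2127
housing c [791.1 -56.3] wh [76.  65.7] ang 75.9 pca -106.8 z 63.6 2118
lip2 c [673.1  94.4] wh [49.9  8.8] ang 75.6 pca -104.7 z 34.7 314
```

```bash
python3 - <<'E'
from fit import *
for n in("scene","side"):
    W=np.load(n+".npy"); print(n)
    rect(W,31,39,(530,570,-40,60),"lip")
    rect(W,52,61,(570,690,-60,50),"tube")
    rect(W,10.5,20,(590,790,-110,-40),"rail R")
    rect(W,11,21,(360,590,-220,-40),"pass")
    rect(W,11,50,(420,665,60,300),"scrap")
E
python3 -m creep '[[[-20,2,-20],[0,0,-0.12],0.5],[[-17,2,-40],[0,0,-0.13],0.5],[[-17,1,-40],[0,0,0],0.5],[[0,0,-30],[0,0,0],0.5],[[0,0,0],[0,0,0],0.5]]' 60
```

```text
scene
tube c [629.2 -19.6] wh [31.9 69.5] ang 75.3 pca -14.2 z 54.8 146
rail R c [721.1 -82.8] wh [11.8 35. ] ang 76.5 pca -17.7 z 12.5 35
rail R c [682.6 -72.5] wh [12.  37.8] ang 76.7 pca -14.1 z 12.7 38
rail R c [637.9 -61.2] wh [12.4 29.4] ang 76.9 pca -17.5 z 12.6 30
pass c [ 564.1 -175.5] wh [59.9 13. ] ang 73.7 pca -105.0 z 13.8 61
pass c [ 577.6 -124.1] wh [42.5 12.7] ang 74.8 pca -103.3 z 13.6 42
scrap c [635.8  83.8] wh [16.6 15.6] ang 84.4 pca -126.5 z 32.5 55
scrap c [645.7 123.7] wh [30.5 13. ] ang 75.4 pca -107.1 z 14.1 28
scrap c [464.5 124. ] wh [20.1 13.6] ang 48.7 pca -127.4 z 28.4 48
scrap c [658.6 185.1] wh [22.5 11.9] ang 80.1 pca -103.0 z 29.0 46
scrap c [486.8 226.2] wh [17.3 20.3] ang 2.0 pca -107.7 z 30.4 50
side
tube c [631.  -26.9] wh [27.8 35.2] ang 34.4 pca 153.4 z 56.5 56
rail R c [768.1 -98.7] wh [22.1 36.9] ang 78.9 pca -12.3 z 13.4 61
rail R c [664.8 -68.9] wh [10.1 41.9] ang 83.9 pca 0.2 z 14.2 34
pass c [ 568.8 -150.6] wh [61.4  9. ] ang 77.2 pca -103.8 z 16.6 49
pass c [399.5 -83.3] wh [60.  10.5] ang 75.0 pca -105.0 z 16.0 47
scrap c [655.  184.6] wh [17.5 14.4] ang 76.8 pca -58.9 z 31.3 45
scrap c [482.1 223.2] wh [12.6 18.9] ang 4.7 pca -93.6 z 30.6 42
time: 1.77
tool_pos: [541.8, 5.5, 107.5]
tool_rot: [-3.131, 0.001, 1.326]
force: [-0.1, -0.2, 0.1]
gripper_width: 0.498
grip_force: 0.0
```

Run:
```python
from fit import *
a=manip.get_image("wrist"); W=wpts(a); save(a,"w2")
s=manip.sense(); print(s["tool_pos"],s["tool_rot"])
rect(W,31,38,(530,570,-40,60),"lip")
rect(W,52,60,(570,690,-60,50),"tube")
rect(W,10.5,18,(590,790,-110,50),"rails")
rect(W,10.5,50,(430,660,60,300),"scrap")
```

```text
[544.7   5.2 110.4] [-3.1  0.   1.3]
lip c [546.8   4.8] wh [50.1  8. ] ang 76.9 pca -103.9 z 34.6 656
tube c [626.9 -14.6] wh [32.5 70.4] ang 77.3 pca -13.7 z 56.1 3347
rails c [685.  -71.7] wh [ 19.1 199.2] ang 72.9 pca 164.9 z 13.5 1539
rails c [778.  -17.3] wh [40.  23.5] ang 75.3 pca 54.5 z 11.8 351
rails c [676.1  11.8] wh [173.5  54. ] ang 1.5 pca -10.5 z 13.7 2573
scrap c [640.4 113.9] wh [71.9 15.4] ang 74.2 pca -105.0 z 16.3 1515
scrap c [465.  159.8] wh [83.6 15.9] ang 79.6 pca -100.5 z 16.2 1638
```

View pics/w2.png

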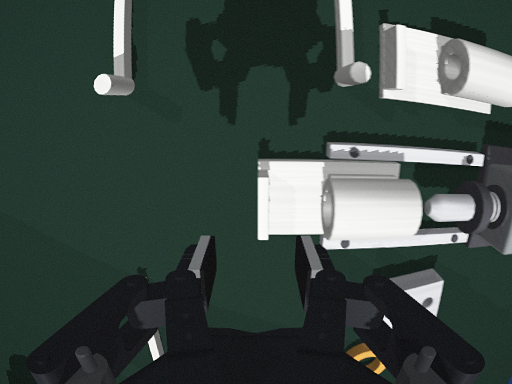

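Lip edge at (263,200), tube at (372,208), fingers at (205,260)/(310,260) straddle the lip in x as planned. Descend.

```bash
python3 -m creep '[[[1,0,-35],[0,0,0],0.55],[[0,0,-30],[0,0,0],0.55],[[0,0,-15],[0,0,0],0.55],[[0,0,-6],[0,0,0],0.55],[[0,0,0],[0,0,0],0.55]]' 60
```

```text
time: 2.23
tool_pos: [549.8, 4.7, 27.1]
tool_rot: [3.141, -0.0, 1.326]
force: [0.1, 0.0, -0.0]
gripper_width: 0.454
grip_force: 0.0
```

```bash
python3 -m creep '[[[0,0,0],[0,0,0],0.55],[[0,0,0],[0,0,0],0.55]]' 60
```

```text
time: 2.4
tool_pos: [550.5, 4.7, 28.6]
tool_rot: [3.138, -0.001, 1.326]
force: [-1.0, -0.5, 1.1]
gripper_width: 0.447
grip_force: 0.0
```

```bash
python3 -m creep '[[[-3.8,0.4,-4],[0,0,0],0.55],[[0,0,0],[0,0,0],0.8],[[0,0,0],[0,0,0],1],[[0,0,0],[0,0,0],1],[[0,0,0],[0,0,0],1]]' 60
```

```text
time: 2.82
tool_pos: [545.0, 5.3, 23.3]
tool_rot: [3.141, -0.0, 1.326]
force: [0.3, 0.2, 5.8]
gripper_width: 0.08
grip_force: 59.6
```

```bash
python3 -m creep '[[[0,0,0],[0,0,0],1],[[0,0,0],[0,0,0],1]]' 60
```

```text
time: 2.98
tool_pos: [545.0, 5.2, 23.3]
tool_rot: [3.141, -0.0, 1.326]
force: [-1.4, 0.2, 7.0]
gripper_width: 0.073
grip_force: 59.6
```

```bash
python3 -m creep '[[[0,0,0.7],[0,0,0],1],[[7.8,-2,0],[0,0,0],1],[[7.8,-2,0],[0,0,0],1],[[5.8,-1.5,0],[0,0,0],1],[[0,0,0],[0,0,0],1]]' 60
```

```text
time: 3.4
tool_pos: [567.1, -0.5, 23.3]
tool_rot: [3.141, -0.0, 1.326]
force: [0.9, -0.2, -0.3]
gripper_width: 0.075
grip_force: 59.0
```

Run:
```python
from fit import *
a=manip.get_image("wrist"); W=wpts(a); save(a,"w3")
rect(W,52,60,(570,700,-60,50),"tube")
rect(W,12,17,(590,790,-110,-35),"rails")
rect(W,61,70,(720,850,-120,0),"housing")
```

```text
tube c [647.6 -19.8] wh [32. 71.] ang 75.7 pca 161.6 z 56.1 5303
rails c [730.1 -81.6] wh [12.2 25.7] ang 74.0 pca 154.9 z 13.9 199
```

View pics/w3.png

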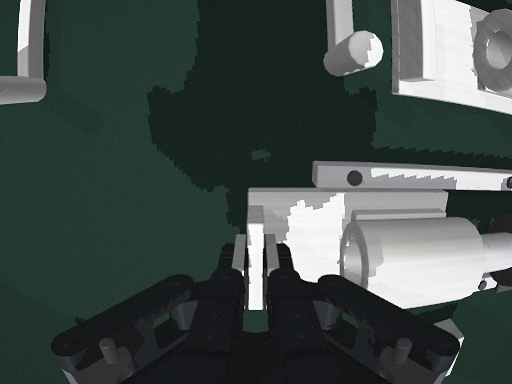

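The lip is gripped at (255,255), and the tube front at (480,240) is just at the pin nose; its y is within 1 mm of the gauge axis. Advance in small steps.

```bash
python3 -m creep '[[[2.9,-0.7,0],[0,0,0],1],[[2.9,-0.7,0],[0,0,0],1],[[2.9,-0.7,0],[0,0,0],1],[[1.9,-0.5,0],[0,0,0],1],[[0,0,0],[0,0,0],1]]' 60
```

```text
time: 3.87
tool_pos: [575.2, -2.6, 23.3]
tool_rot: [-3.139, 0.0, 1.326]
force: [-4.5, 0.8, 6.5]
gripper_width: 0.074
grip_force: 59.9
```

```bash
python3 -m creep '[[[2,-0.5,0.3],[0,0,0],1],[[1,-0.2,0],[0,0,0],1],[[0,0,0],[0,0,0],1],[[0,0,0],[0,0,0],1]]' 60
python3 - <<'E'
from fit import *
a=manip.get_image("wrist"); W=wpts(a); save(a,"w4")
rect(W,52,60,(570,700,-60,50),"tube")
b=manip.get_image("scene"); V=pts(b)
for n,p,X in(("wrist",a,W),("scene",b,V)):
  for d in manip.cut_out(p,"head_face")[:2]:
    Q=X[d["pixels"]]; Q=Q[~np.isnan(Q[:,0])]; print(n,d["conf"],d["point"],np.median(Q,0) if len(Q) else None)
cv2.imwrite("pics/s4.png",np.hstack([cv2.resize(b["img"][190:290,230:350],(600,500),interpolation=3)])[...,::-1])
cv2.imwrite("pics/w4.png",np.hstack([a["img"][150:330,300:512]]).repeat(3,0).repeat(3,1)[...,::-1])
print(manip.sense()["force"],manip.sense()["tool_pos"])
E
```

```text
time: 4.2
tool_pos: [579.6, -3.6, 23.3]
tool_rot: [-3.141, 0.0, 1.326]
force: [-1.7, -0.4, -2.0]
gripper_width: 0.08
grip_force: 58.8
tube c [660.3 -22.8] wh [31.7 70.8] ang 75.9 pca 161.7 z 56.0 5319
wrist 0.65 [500.9, 249.7] [721.8 -31.2  41.4]
scene 0.49 [282.9, 230.2] [730.5 -45.3  43.3]
[ 0.1 -0.3 -1.7] [579.7  -3.6  23.5]
```

View pics/w4.png

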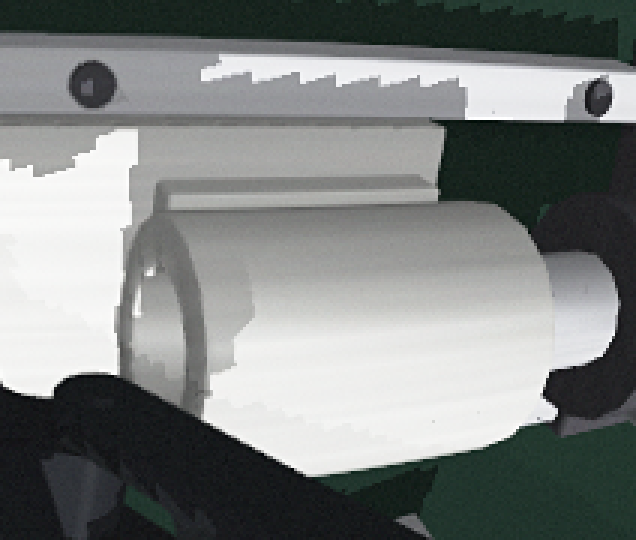

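View pics/s4.png

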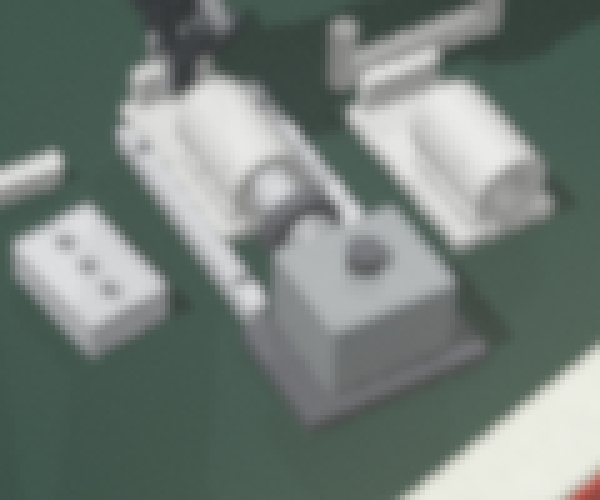

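The wrist crop shows the tube front at (550,300) with about 20 mm of pin left before the shoulder at (590,300). The scene crop agrees, the head looks at rest, and the force is close to zero: likely the good sleeve. A further small step, checking force.

```bash
python3 -m creep '[[[2.4,-0.6,0],[0,0,0],1],[[2.4,-0.6,0],[0,0,0],1],[[0,0,0],[0,0,0],1],[[0,0,0],[0,0,0],1]]' 60
python3 - <<'E'
from fit import *
a=manip.get_image("wrist"); W=wpts(a)
rect(W,52,60,(570,700,-60,50),"tube")
Q=W.reshape(-1,3); u=np.array([.9686,-.2487]); n=np.array([.2487,.9686]); d=Q[:,:2]-[724.5,-39.3]
gx=d@u; gy=d@n
m=(Q[:,2]>47)&(Q[:,2]<60)&(abs(gy)<12)&(gx>-28)&(gx<30)
print("tube/shoulder-top gx hist",np.histogram(gx[m],bins=np.arange(-28,31,2)))
m=(Q[:,2]>30)&(Q[:,2]<56)&(gy>3)&(gy<24)&(gx>-22)&(gx<30)
print(np.histogram(gx[m],bins=np.arange(-22,31,2)))
print(manip.sense()["force"])
E
```

```text
time: 4.73
tool_pos: [585.3, -4.9, 23.7]
tool_rot: [3.14, -0.0, 1.326]
force: [0.8, -1.1, -3.0]
gripper_width: 0.077
grip_force: 58.6
tube c [666.  -24.1] wh [32.7 70.9] ang 75.9 pca 160.9 z 56.2 5274
tube/shoulder-top gx hist (array([ 69,  14,   0,   0,   0,   0,   0,   0,   1,   0,   0,   0,  58,
       370,  33,  11,  13,   1,   1,   0,   0,   0,   0,   0,   0,   0,
         0,   0,   0]), array([-28, -26, -24, -22, -20, -18, -16, -14, -12, -10,  -8,  -6,  -4,
        -2,   0,   2,   4,   6,   8,  10,  12,  14,  16,  18,  20,  22,
        24,  26,  28,  30]))
(array([  0,   0,   1,  16,  40,  58,  44,  55,  46, 146, 558,  64,  25,
        19,  15,   7,   1,   0,   0,   0,   0,   0,   0,   0,   0,   0]), array([-22, -20, -18, -16, -14, -12, -10,  -8,  -6,  -4,  -2,   0,   2,
         4,   6,   8,  10,  12,  14,  16,  18,  20,  22,  24,  26,  28,
        30]))
[ 0.7 -0.2 -3.4]
```

No force, shoulder still at rest, 24 mm of gap: this sleeve fits. Going home.

```bash
python3 -m creep '[[[5.8,-1.5,-0.3],[0,0,0],1],[[5.8,-1.5,0],[0,0,0],1],[[5.8,-1.5,0],[0,0,0],1],[[2.9,-0.7,0],[0,0,0],1],[[0,0,0],[0,0,0],1]]' 60; python3 -m creep '[[[1.9,-0.5,0],[0,0,0],1],[[0,0,0],[0,0,0],1]]'; python3 -m creep '[[[0,0,0],[0,0,0],1]]'
```

```text
time: 5.2
tool_pos: [606.5, -10.4, 23.4]
tool_rot: [3.139, -0.0, 1.326]
force: [0.5, -0.1, -3.2]
gripper_width: 0.078
grip_force: 58.8
time: 5.37
tool_pos: [606.6, -10.4, 23.3]
tool_rot: [-3.141, -0.0, 1.326]
force: [-0.7, 0.3, -1.0]
gripper_width: 0.078
grip_force: 59.0
time: 5.45
tool_pos: [606.6, -10.4, 23.3]
tool_rot: [3.142, -0.0, 1.326]
force: [-0.9, -0.1, -2.1]
gripper_width: 0.078
grip_force: 58.9
```

```bash
python3 -m creep '[[[1.9,-0.5,0],[0,0,0],1],[[0.9,-0.2,0],[0,0,0],1],[[0,0,0],[0,0,0],1],[[0,0,0],[0,0,0],1]]'
python3 - <<'E'
from fit import *
a=manip.get_image("wrist"); W=wpts(a); s=manip.sense()
rect(W,52,60,(570,740,-70,50),"tube"); print(s["force"],s["tool_pos"])
E
```

```text
time: 5.78
tool_pos: [608.8, -11.0, 23.3]
tool_rot: [-3.14, 0.0, 1.326]
force: [-5.0, 1.4, 1.7]
gripper_width: 0.082
grip_force: 59.5
tube c [695.6 -32. ] wh [32.4 83.9] ang 75.0 pca 163.1 z 56.1 5966
[-3.4  0.7  2.7] [608.8 -11.   23.3]
```

```bash
python3 -m creep '[[[1.9,-0.5,0],[0,0,0],1],[[0,0,0],[0,0,0],1],[[0,0,0],[0,0,0],1],[[0,0,0],[0,0,0],1]]'
```

```text
time: 6.17
tool_pos: [609.8, -11.3, 23.3]
tool_rot: [-3.139, 0.0, 1.326]
force: [-7.1, 1.8, 4.6]
gripper_width: 0.078
grip_force: 59.9
```

Home: the sleeve is at about x = -61 and the shoulder pushes back with 7 N. Drawing it back.

```bash
python3 -m creep '[[[-10,2.6,0.3],[0,0,0],1],[[-14.5,3.7,0],[0,0,0],1],[[-14.5,3.7,0],[0,0,0],1],[[-14.5,3.7,0],[0,0,0],1],[[-10,2.6,0],[0,0,0],1]]'; python3 -m creep '[[[0,0,0],[0,0,0],1]]'
```

```text
time: 6.58
tool_pos: [546.8, 4.9, 23.5]
tool_rot: [3.141, -0.0, 1.326]
force: [0.9, -1.2, -3.2]
gripper_width: 0.077
grip_force: 59.0
time: 6.67
tool_pos: [545.1, 5.3, 23.4]
tool_rot: [-3.139, 0.0, 1.326]
force: [-1.7, 0.2, -1.5]
gripper_width: 0.079
grip_force: 59.2
```

```bash
python3 -m creep '[[[-16,4.1,0],[0,0,0],1],[[-18,4.6,0],[0,0,0],1],[[-18,4.6,0],[0,0,0],1],[[-18,4.6,0],[0,0,0],1],[[-12,3.1,0],[0,0,0],1]]'; python3 -m creep '[[[0,0,0],[0,0,0],1],[[0,0,0],[0,0,0],1]]'
python3 - <<'E'
from fit import *
a=manip.get_image("wrist"); W=wpts(a); save(a,"w5")
rect(W,52,60,(460,640,-60,60),"tube")
rect(W,12,19,(360,640,-220,-40),"pass")
E
```

```text
time: 7.08
tool_pos: [465.1, 25.8, 23.6]
tool_rot: [3.141, -0.0, 1.326]
force: [-0.8, -0.3, -3.0]
gripper_width: 0.075
grip_force: 59.1
time: 7.25
tool_pos: [466.3, 25.6, 23.8]
tool_rot: [3.141, -0.0, 1.326]
force: [0.5, 0.5, -3.4]
gripper_width: 0.08
grip_force: 59.1
tube c [547.1   6. ] wh [32.2 71.3] ang 75.9 pca 161.5 z 56.2 5339
pass c [ 628.9 -136.4] wh [53.1  9.7] ang 76.0 pca 81.1 z 15.5 239
pass c [628.8 -56. ] wh [12.5 25.1] ang 74.6 pca 164.7 z 13.7 239
```

View pics/w5.png

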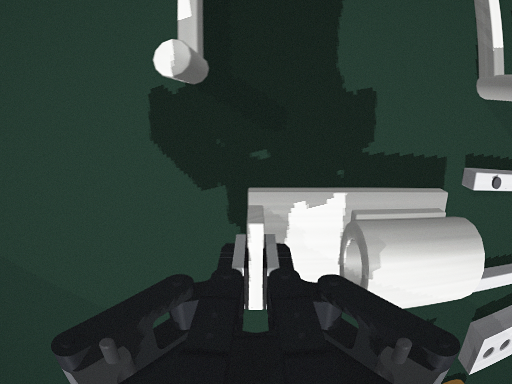

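The sleeve is still squarely gripped by the lip (255,255), and its tube front (480,255) is clear of the rails' end (465,180). Sliding right into the plain bay.

```bash
python3 -m creep '[[[-4,1,0],[0,0,0],1],[[-4.6,-17.9,0],[0,0,0],1],[[-4.6,-17.9,0],[0,0,0],1],[[-4.6,-17.9,0],[0,0,0],1],[[-4.6,-17.9,0],[0,0,0],1]]'; python3 -m creep '[[[0,0,0],[0,0,0],1]]'
```

```text
time: 7.72
tool_pos: [444.8, -46.0, 23.7]
tool_rot: [3.14, 0.0, 1.326]
force: [1.2, 0.1, -3.0]
gripper_width: 0.079
grip_force: 59.1
time: 7.8
tool_pos: [444.4, -47.6, 23.7]
tool_rot: [3.14, 0.001, 1.324]
force: [-0.6, -0.9, -3.1]
gripper_width: 0.075
grip_force: 59.1
```

Target tool point is about (425.5, -116.5).

```bash
python3 -m creep '[[[-4.6,-17,0],[0,0,0],1],[[-4.6,-17.9,0],[0,0,0],1],[[-4.6,-17.9,0],[0,0,0],1],[[-4.6,-16.5,0],[0,0,0],1],[[0,0,0],[0,0,0],1]]'; python3 -m creep '[[[0,0,-0.3],[0,0,0],1],[[0,0,0],[0,0,0],1]]'
python3 - <<'E'
from fit import *
a=manip.get_image("wrist"); W=wpts(a); save(a,"w6")
rect(W,52,60,(400,640,-260,0),"tube")
rect(W,12,19,(360,640,-220,-40),"pass")
E
```

```text
time: 8.22
tool_pos: [426.3, -116.9, 23.7]
tool_rot: [3.139, 0.001, 1.324]
force: [0.5, -0.7, -3.8]
gripper_width: 0.08
grip_force: 59.1
time: 8.38
tool_pos: [426.0, -114.4, 23.4]
tool_rot: [3.14, 0.0, 1.325]
force: [-0.4, -1.6, -2.5]
gripper_width: 0.079
grip_force: 59.2
tube c [ 506.5 -134.4] wh [32.4 71.2] ang 74.5 pca 161.2 z 56.1 5296
pass c [ 605.1 -211.2] wh [33.2 14.6] ang 24.3 pca -149.1 z 15.2 338
pass c [ 553.8 -203.7] wh [14.6 11.1] ang 77.0 pca -116.5 z 15.4 168
pass c [ 575.1 -120.8] wh [54.6 12.7] ang 75.9 pca -103.0 z 15.5 983
pass c [ 501.  -117.6] wh [73.7 30.2] ang 14.1 pca -179.0 z 17.0 934
pass c [398.2 -88.1] wh [79.2 10.8] ang 75.5 pca -104.3 z 15.6 2651
pass c [597.9 -48.8] wh [12.2 24.9] ang 75.4 pca -15.6 z 13.8 452
```

Sleeve is within 2 mm of the bay's middle. Release narrowly and rise.

```bash
python3 -m creep '[[[0,0,0],[0,0,0],0.8],[[0,0,0],[0,0,0],0.8],[[0,0,0],[0,0,0],0.8],[[0,0,0],[0,0,0],0.8]]'; python3 -m creep '[[[0,0,5],[0,0,0],0.8],[[0,0,15],[0,0,0],0.8],[[0,0,35],[0,0,0],0.8],[[0,0,35],[0,0,0],0.8],[[0,0,35],[0,0,0],0.8]]';  python3 -m creep '[[[0,0,30],[0,0,0],0.8],[[0,0,0],[0,0,0],0.8],[[0,0,0],[0,0,0],0.8]]'
python3 - <<'E'
from fit import *
a=manip.get_image("wrist"); W=wpts(a); cv2.imwrite("pics/w7.png",a["img"][...,::-1])
rect(W,52,60,(400,640,-260,0),"tube")
rect(W,12,19,(360,640,-220,-40),"pass")
rect(W,31,38,(400,460,-200,-60),"lip")
E
```

```text
time: 8.77
tool_pos: [425.2, -113.9, 23.4]
tool_rot: [3.141, -0.0, 1.327]
force: [0.1, -0.9, -1.0]
gripper_width: 0.201
grip_force: 0.0
time: 9.18
tool_pos: [424.2, -113.8, 149.8]
tool_rot: [-3.14, -0.0, 1.326]
force: [1.1, -0.6, -0.4]
gripper_width: 0.198
grip_force: 0.0
time: 9.43
tool_pos: [426.3, -114.7, 180.5]
tool_rot: [3.137, 0.001, 1.326]
force: [0.2, -0.6, -0.9]
gripper_width: 0.197
grip_force: 0.0
tube c [ 506.5 -134.1] wh [32.  70.6] ang 75.4 pca -14.0 z 56.0 2120
pass c [ 615.3 -209.8] wh [49.  20.2] ang 0.2 pca -175.4 z 15.5 335
pass c [ 567.  -152.6] wh [120.3  11.6] ang 75.6 pca -104.4 z 15.5 931
pass c [ 393.1 -107.7] wh [119.   10.4] ang 75.8 pca -104.3 z 15.6 1071
pass c [614.1 -52.8] wh [12.2 56.1] ang 74.7 pca -15.0 z 13.8 436
lip c [ 426.4 -113.6] wh [49.7  7.8] ang 76.1 pca -103.4 z 34.5 409
```

View pics/w7.png

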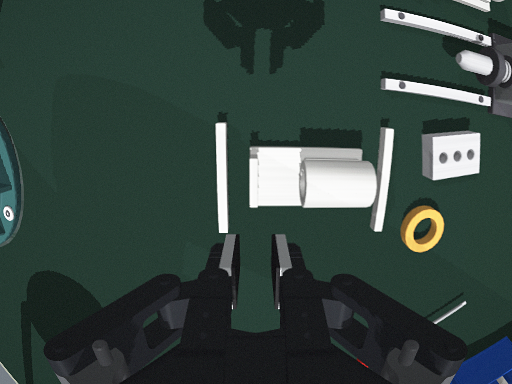

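The picture shows the sleeve upright at (310,177), centred between the plain bay's fences at (222,178) and (383,180), with the gripper clear of it. The bay's middle measures (480.1, -130.2) and the sleeve (481.4, -127.7).

```bash
python3 -c "
from cell import manip
print(manip.hand_in())"
```

```text
the job is handed in; nothing more can be done
None
```

The sleeve went home on the gauge pin, so it passed as the good one. It now stands upright about 3 mm from the middle of the plain bay, and the job is handed in; the hand-in returned no verdict.

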